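# Push a carrier plate out over the end of the loading ledge

### The job

Push the thin blue carrier plate along the grey loading ledge, towards the end where the empty green tray stands, until about a third of the plate's length sticks out past that end, so that the next person can take it by its edge. Only push it with the fingers: do not pick it up or let it fall, and leave it lying flat and roughly straight along the ledge. Leave the tray, the tube rack, the vial and the bottle alone.

Things in the scene. Friction and masses are not known exactly. Their poses are not given: they have to be found in the camera images.
- ledge: Fixed white bench unit with a flat grey top: the loading ledge, 160 mm deep (its x) by 340 mm long (its y), top 70 mm above the table. Origin: centre of its underside, on the table; y runs along the ledge; open ends at y = +170 and -170 mm (own frame); x points away from the robot. A fence 12 mm thick and 14 mm high stands along the far edge of the top (inner face at x = +68 mm); the near side and the ends are open.
- plate: Loose thin rigid blue plate with rows of dark dots, 85 mm (its x) by 128 mm (its y) by 6 mm thick, about 0.17 kg, lying flat on the ledge with its length along the ledge, up to about 7 degrees askew. Origin: centre of its underside; z up. It slides with ordinary friction and tips over the end only if more than half of it sticks out.
- plate_left (a point): Middle of the plate's short end face on its +y side: 64 mm from the plate's centre along its y, half-way up its thickness.
- plate_right (a point): Middle of the plate's short end face on its -y side: 64 mm from the plate's centre along its -y, half-way up its thickness.
- tray: Empty open green plastic tray, 160 x 120 x 40 mm high (its x, y, z), standing loose on the table just past one end of the ledge, the +y or the -y end: it marks the end that the plate must be pushed to, and stands lower than the ledge. Origin: centre of its underside. Not to be disturbed.
- rack: White rack with two rows of tubes with purple caps, 160 mm (x) by 70 mm (y), 106 mm high over the caps, loose on the table past the other end of the ledge. Origin: centre of its underside. Not to be disturbed.
- vial: Small amber vial with red cap, 28 mm diameter, 60 mm high, loose on the table on the robot's side of the ledge. Origin: centre of its underside. Not to be disturbed.
- bottle: White bottle with blue cap, 52 mm diameter, 115 mm high, loose on the table behind the ledge. Origin: centre of its underside. Not to be disturbed.
Not all that is in view belongs to the job. Several things have the shape of the plate; the one meant has the colours described above.

How it is judged:
By the outcome, as a careful person would: the job done as asked, in the order asked, and still so for the second after the job is handed in, with the robot touching nothing.
It also fails if it takes over 35 s, if anything falls off the work surface, if the arm or the gripper's body presses on something with over 40 N, if the wrist force passes 120 N, or if a joint passes its speed limit or range.

### The arm

A 7-joint arm with a two-finger parallel gripper is mounted at the origin on the work surface. World frame = base frame: x ahead of the robot, y to its left, z up, the work surface at z = 0. Lengths are in m, angles in rad, forces in N, time in s.
With the tool pointing down it reaches from about 0.35 to 0.9 m from the base axis. Payload 8.1 kg.
Tool frame: the origin (TCP) lies midway between the tips of the shut fingers; the grasp point (between the pads) lies 19 mm behind it; z points along the fingers, y is the line along which they close (so a half turn about z gives the same grasp; the last joint's range is limited). The gripper opens to 92 mm and grips with 3 to 60 N. Pads are 19 mm wide; open, the fingers measure 130 mm over their backs; the gripper's body (75 mm by 190 mm) begins 47 mm behind the grasp point.
Start: joints at [-1.261, 0.434, 0.025, 1.573, -0.012, 1.134, -0.075], TCP at [0.251, 0.573, 0.227] pointing down, gripper open.
Joint ranges: [-2.62, 2.62], [-0.44, 2.09], [-1.27, 1.32], [0.08, 2.57], [-1.32, 4.46], [0.12, 2], [-2.74, 2.74]. Speed limits (rad/s): [2.22, 2.22, 3.01, 3.01, 3.14, 3.14, 3.14].

### API

Orientations are given as a rotation vector (axis times angle).
In Python, from cell import arm gives the robot as it stands.
- The arm moves only by the tool move_arm, never from a script. Its argument "motion" is a list of rows, each an object of numbers: "tx", "ty", "tz": the shift along the tool's x, y, z normalised to -1 to 1, where 1 is 1000 mm; "twist": the turn about the tool's z normalised to -1 to 1, where 1 is pi/2 rad. In form: [{"tx": .., "ty": .., "tz": .., "twist": ..}, ...]. A call has 1 to 12 rows; each row shifts and turns the commanded pose from where the row before left it, along the tool's axes as they then stand; what a row does not reach is not made up. A row lasts 1/10 s, in which the tool goes at most 50 mm and 8.59 degrees, less where a joint would pass 70% of its speed; a pose out of reach is approached as far as the arm can. A call with a number of a shift or a turn outside -1 to 1 is refused whole. A call with a gripper value outside its range is refused whole. "gripper" is the gripper's target within -1 to 1 (shut at 1, half-way at 0, fully open at -1), set as the call begins (left out, the last holds). The fingers move at their own pace and stop on an object; "squeeze" is the grip in N (left out, the last holds). Time passes only in rows, so rows that do not move let the fingers close. It gives the time, the measured TCP pose, the force, the opening and the grip force at its end, in the units of the state.
- arm.observe(): the state, without advancing time (a new reading comes with each control period).
- arm.get_image(name): name is "scene" or "top" or "wrist"; returns the picture (420x560x3 uint8, red, green, blue); there is no depth.
- arm.calibration(name): a dict with "K" (3x3 intrinsics, pixels), "T" (4x4, takes a point from camera to world coordinates). Camera axes: x right, y down, z forward; pixel columns grow to the right and rows downward; lengths in m; the calibration is good to about 2 mm. A picture is of the moment at which its call begins: read the wrist's pose just before it. calibration takes no time and is no camera call; for the wrist camera it gives the pose at the moment of the call.
- arm.sign_off(): hands the job in; it is judged then, once.
Trained networks look in the newest picture that a camera, given by its name, has taken for a name from the list of things; names that differ only in an ending like _2 or _b are one class to them, and where a whole thing is asked for, a point or a joint stands for the part that bears it (a point fixed in the world has none). Each returns a list of dicts, best first, with "conf" (0 to 1); they miss things now and then, are a little off and sometimes report something else, mostly with a low value. They report only what shows in the picture. A call takes as long as a camera call. They do not tell look-alikes from the thing itself.
- arm.look_for(camera, query): "point" ([column, row] as shares, 0 to 1, of the picture: columns of its width, rows of its height, amid what is visible of it).
- arm.regions_of(camera, query): "region" (420x560 bool, what is visible of it) and "point" ([column, row] as shares, 0 to 1, of the picture: columns of its width, rows of its height, amid what is visible of it).
- arm.place_of(camera, query): "point" ([column, row] as shares, 0 to 1, of the picture: columns of its width, rows of its height: a listed point, or the origin of a listed thing).
The state is a dict: "clock": time; "joints": joint angles; "dq": joint speeds; "joint_efforts": joint torques, N m; "position": TCP position; "ee_rot": TCP orientation; "force": force on the tool from outside, world axes, zero at the start; "ft_torque": the same for the moment, N m; "width": opening from 0.0 (shut) to 1.0 (fully open); "gripper_force": force on a finger pad.
Only numpy, scipy, OpenCV 4.12 (cv2) and the standard library are available. Lean on these libraries where they do the work, as an engineer would, in place of code of your own. Each camera call takes 0.05 s, during which the arm holds its last target. There are 200 camera calls.

## Working session

There is one attempt and no reset: what is moved stays moved. The work goes in short steps, Python scripts to look and compute and a tool call to move; the robot and the scene stay as the last step left them, time stands still between calls to the robot, and variables do not carry over. Pictures are saved under pics/ and viewed, at most 10 in all, crops included, and the job is handed in when it is done.

Besides the shell and the picture viewer there is one more tool, called as name(argument=value, ...) on one line, values as JSON. move_arm: Moves the arm, as the interface text tells. Scaled input: -1 to 1 covers 1000 mm each way for a shift and pi/2 rad each way for a turn. Its arguments: {"type":"object","properties":{"motion":{"type":"array","items":{"type":"object","properties":{"tx":{"type":"number"},"ty":{"type":"number"},"tz":{"type":"number"},"twist":{"type":"number"}}}},"gripper":{"type":"number"},"squeeze":{"type":"number"}},"required":["motion"]}

```bash
mkdir -p pics; python3 - <<'E'
from cell import arm
import cv2,numpy as np
for n in("top","scene"):
    im=arm.get_image(n);cv2.imwrite(f"pics/{n}0.png",im[:,:,::-1])
    c=arm.calibration(n);print(n,c["K"].round(1).tolist(),c["T"].round(3).tolist())
    for q in("plate","ledge","tray","plate_left","plate_right"):
        print(q,[(round(d["conf"],2),(np.array(d["point"])*[560,420]).round(0)) for d in arm.place_of(n,q)][:4])
print(arm.observe())
E
```

```text
top [[525.7, 0.0, 285.1], [0.0, 525.7, 211.7], [0.0, 0.0, 1.0]] [[-0.011, -0.998, 0.054, 0.402], [-1.0, 0.01, -0.007, 0.053], [0.007, -0.054, -0.999, 1.438], [0.0, 0.0, 0.0, 1.0]]
plate [(0.95, array([215., 272.])), (0.93, array([230., 122.])), (0.88, array([348., 128.])), (0.83, array([292., 206.]))]
ledge [(0.85, array([276., 204.])), (0.71, array([293., 151.]))]
tray [(0.91, array([377., 216.]))]
plate_left [(0.93, array([263., 202.])), (0.81, array([201., 300.])), (0.81, array([388., 314.])), (0.68, array([336., 146.]))]
plate_right [(0.92, array([227., 254.])), (0.89, array([418., 276.])), (0.77, array([312., 213.])), (0.77, array([227., 147.]))]
scene [[474.4, 0.0, 280.2], [0.0, 474.4, 210.5], [0.0, 0.0, 1.0]] [[0.866, 0.339, -0.368, 0.836], [0.5, -0.56, 0.661, -0.624], [0.018, -0.756, -0.654, 0.732], [0.0, 0.0, 0.0, 1.0]]
plate [(0.97, array([349., 345.])), (0.97, array([102., 290.])), (0.9, array([267., 170.])), (0.74, array([414., 241.]))]
ledge [(0.85, array([295., 234.])), (0.54, array([208., 320.]))]
tray [(0.82, array([207., 321.]))]
plate_left [(0.84, array([306., 206.]
[... 211 characters left out ...]
371.]))]
{'clock': 0.6, 'joints': array([-1.2605814 ,  0.43449119,  0.02500121,  1.57325037, -0.0116358 ,
        1.13398975, -0.07507436]), 'dq': array([ 0.00074217, -0.00113535, -0.00112727, -0.00061   , -0.00062815,
       -0.00068463,  0.00089901]), 'joint_efforts': array([-2.82757173e-04, -6.67333817e+01,  9.83848684e-01, -3.14695895e+01,
       -6.06947159e-02,  3.27159022e-02, -1.31005265e-05]), 'position': array([0.250755  , 0.57247971, 0.2267278 ]), 'ee_rot': array([-6.43966541e-01, -3.07486465e+00, -1.42818833e-05]), 'force': array([ 0.9780218 ,  0.97995668, -0.50972219]), 'ft_torque': array([-0.02119042,  0.02815827, -0.02842602]), 'gripper_force': 0.0, 'width': 0.999333114940352}
```

View pics/top0.png

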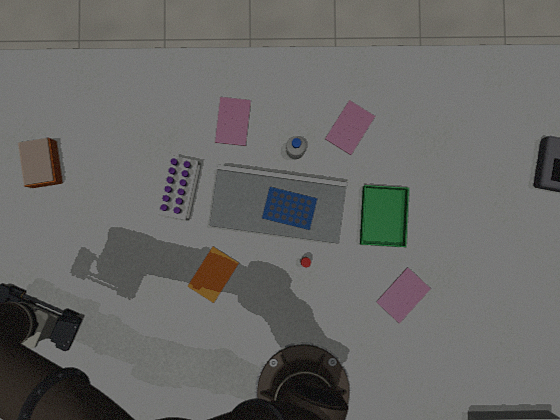

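View pics/scene0.png

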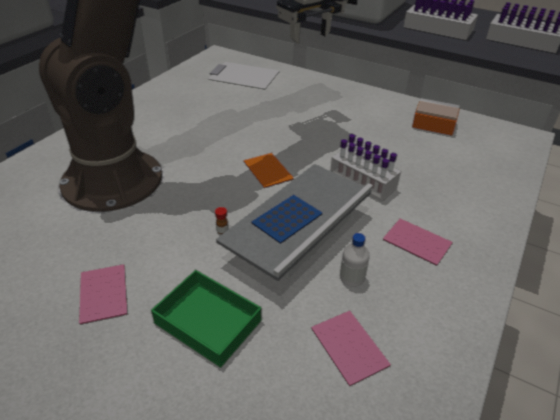

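Plate candidates in the top picture are pink (233,122), pink (350,127), pink (404,295), orange (214,275) and the blue dotted plate on the ledge (290,208). The blue one matches the description. The tray is at (385,215), so the push goes towards world -y, and the rack is at (180,188).

```bash
cat > h.py <<'E'
from cell import arm
import cv2,numpy as np
def proj(n,px,z,c=None):
    c=c or arm.calibration(n);K,T=c["K"],c["T"]
    px=np.atleast_2d(px).astype(float)
    d=(T[:3,:3]@np.linalg.inv(K)@np.c_[px,np.ones(len(px))].T).T
    s=(z-T[2,3])/d[:,2]
    return T[:3,3]+d*s[:,None]
def big(m):
    k,l,st,_=cv2.connectedComponentsWithStats(m.astype(np.uint8));return l==1+np.argmax(st[1:,4])
def blue(im):
    h=cv2.cvtColor(im,cv2.COLOR_RGB2HSV)
    m=((h[...,0]>100)&(h[...,0]<125)&(h[...,1]>120)).astype(np.uint8)
    return big(cv2.morphologyEx(m,cv2.MORPH_CLOSE,np.ones((5,5))))
def rect(n,m,z,c=None):
    ys,xs=np.nonzero(m);p=proj(n,np.c_[xs,ys],z,c)[:,:2]
    r=cv2.minAreaRect((p*1000).astype(np.float32))
    return r,cv2.boxPoints(r).round(0).tolist()
def pose(n,c=None,im=None):
    im=arm.get_image(n) if im is None else im
    return rect(n,blue(im),.076,c)
E
python3 - <<'E'
from h import *
for n in("top","scene"):
    im=arm.get_image(n);print(n,rect(n,blue(im),.076))
    L=arm.regions_of(n,"ledge");
    if L: print("ledge",L[0]["conf"],rect(n,L[0]["region"],.07))
    for q in("tray","rack","vial","bottle"):
        L=arm.place_of(n,q); print(q,[(d["conf"],proj(n,np.array(d["point"])*[560,420],0).round(3)) for d in L[:2]])
    cr=im[150:260,190:420] if n=="top" else im[150:300,180:420]
    cv2.imwrite(f"pics/c_{n}.png",cv2.resize(cr,None,fx=3,fy=3)[:,:,::-1])
# measured ledge corners from the picture (top), grey face
print(proj("top",[[209,227],[339,242],[347,186],[222,163]],.07).round(3))
E
```

```text
top (((485.2177734375, 32.29655838012695), (126.06049346923828, 83.93529510498047), 75.3556900024414), [[429.0, -18.0], [510.0, -39.0], [542.0, 83.0], [461.0, 104.0]])
ledge 0.56 (((498.5343017578125, 61.25621795654297), (342.8061828613281, 166.24746704101562), 81.70462799072266), [[392.0, -96.0], [556.0, -120.0], [606.0, 219.0], [441.0, 243.0]])
tray [(0.78, array([[ 0.471, -0.216,  0.   ]]))]
rack [(0.7, array([[0.543, 0.33 , 0.   ]]))]
vial [(0.62, array([[ 0.339, -0.005,  0.   ]]))]
bottle [(0.76, array([[0.642, 0.022, 0.   ]]))]
scene (((489.7315979003906, 28.63290786743164), (126.64762115478516, 84.29686737060547), 75.33954620361328), [[433.0, -22.0], [514.0, -43.0], [547.0, 79.0], [465.0, 101.0]])
ledge 0.67 (((508.5333251953125, 63.75450134277344), (364.39215087890625, 176.09561157226562), 81.64904022216797), [[395.0, -104.0], [569.0, -129.0], [622.0, 231.0], [448.0, 257.0]])
tray [(0.6, array([[ 0.467, -0.219,  0.   ]]))]
rack [(0.73, array([[0.552, 0.324, 0.   ]]))]
vial [(0.53, array([[ 0.35 , -0.015,  0.   ]]))]
bottle [(0.75, array([[0.653, 0.012, 0.   ]]))]
[[ 0.438  0.241  0.07 ]
 [ 0.395 -0.096  0.07 ]
 [ 0.541 -0.119  0.07 ]
 [ 0.605  0.207  0.07 ]]
```

View pics/c_top.png

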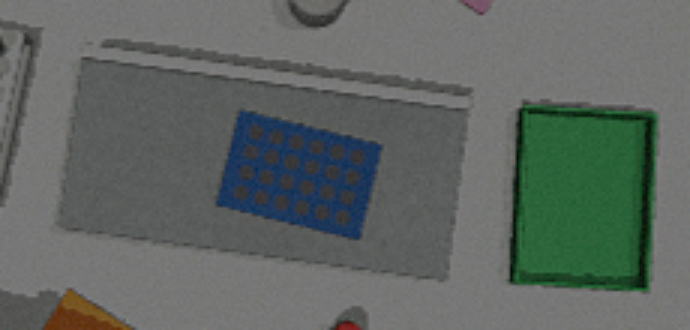

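The close crop shows the blue dotted plate on the grey ledge at about (290,208) in the full picture. It sits roughly 6.5° askew, with the open end to the right, towards the tray. I'll push its +y end face with both half-open fingertips, which will also straighten it. I start by moving above and behind it.

move_arm(gripper=0, motion=[{"tx":-0.034,"ty":-0.0253},{"tx":-0.034,"ty":-0.0253},{"tx":-0.034,"ty":-0.0253},{"tx":-0.034,"ty":-0.0253},{"tx":-0.034,"ty":-0.0253},{"tx":-0.034,"ty":-0.0253},{"tx":-0.034,"ty":-0.0253},{"tx":-0.034,"ty":-0.0253},{"tx":-0.034,"ty":-0.0253},{"tx":-0.034,"ty":-0.0253},{"tx":-0.034,"ty":-0.0253},{"tx":-0.034,"ty":-0.0253}])

```text
invalid input
```

move_arm(motion=[{"twist":0.0918},{"twist":0.0918},{"twist":0.0918},{"twist":0.0918},{"twist":0.0918},{"twist":0.0918},{"twist":0.0918},{"twist":0.0918},{"twist":0.0918},{}])

```text
invalid input
```

```bash
python3 - <<'E'
from h import *
o=arm.observe();print(o["position"],o["ee_rot"],o["width"],o["clock"],o["force"])
c=arm.calibration("wrist");im=arm.get_image("wrist");cv2.imwrite("pics/w1.png",im[:,:,::-1])
print(c["T"].round(3).tolist())
print(rect("wrist",blue(im),.076,c))
E
```

```text
[0.25079432 0.57248669 0.22674766] [6.43963907e-01 3.07482499e+00 3.32796064e-05] 0.9988431422323119 1.2 [0.29997072 0.74746189 0.57246976]
[[0.401, 0.885, 0.237, 0.187], [0.916, -0.387, -0.103, 0.6], [0.001, 0.259, -0.966, 0.385], [0.0, 0.0, 0.0, 1.0]]
(((244.00210571289062, 848.1895751953125), (30.27996063232422, 45.670352935791016), 79.89705657958984), [[219.0, 837.0], [264.0, 829.0], [269.0, 859.0], [224.0, 867.0]])
```

View pics/w1.png

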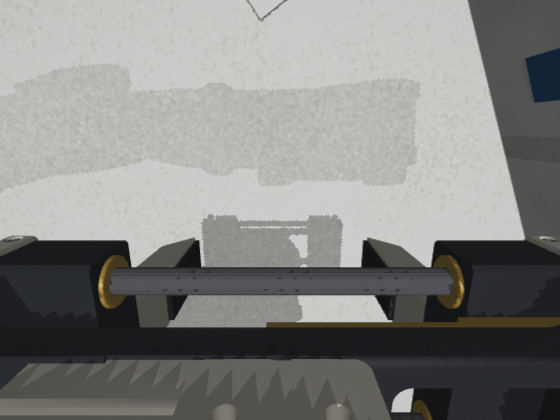

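Both calls were refused, probably because every key is required in each row. The wrist picture shows only bare table, so it doesn't help here. I'll retry with full rows.

move_arm(gripper=0, squeeze=20, motion=[{"tx":-0.034,"ty":-0.0253,"tz":0,"twist":0},{"tx":-0.034,"ty":-0.0253,"tz":0,"twist":0},{"tx":-0.034,"ty":-0.0253,"tz":0,"twist":0},{"tx":-0.034,"ty":-0.0253,"tz":0,"twist":0},{"tx":-0.034,"ty":-0.0253,"tz":0,"twist":0},{"tx":-0.034,"ty":-0.0253,"tz":0,"twist":0},{"tx":-0.034,"ty":-0.0253,"tz":0,"twist":0},{"tx":-0.034,"ty":-0.0253,"tz":0,"twist":0},{"tx":-0.034,"ty":-0.0253,"tz":0,"twist":0},{"tx":-0.034,"ty":-0.0253,"tz":0,"twist":0},{"tx":-0.034,"ty":-0.0253,"tz":0,"twist":0},{"tx":-0.034,"ty":-0.0253,"tz":0,"twist":0}])

```text
clock: 2.45
position: [0.5034, 0.1292, 0.227]
ee_rot: [0.644, 3.074, 0.001]
force: [0.6, 0.8, 0.2]
width: 0.501
gripper_force: 0.0
```

move_arm(motion=[{"tx":0,"ty":0,"tz":0,"twist":0.0918},{"tx":0,"ty":0,"tz":0,"twist":0.0918},{"tx":0,"ty":0,"tz":0,"twist":0.0918},{"tx":0,"ty":0,"tz":0,"twist":0.0918},{"tx":0,"ty":0,"tz":0,"twist":0.0918},{"tx":0,"ty":0,"tz":0,"twist":0.0918},{"tx":0,"ty":0,"tz":0,"twist":0.0918},{"tx":0,"ty":0,"tz":0,"twist":0.0918},{"tx":0,"ty":0,"tz":0,"twist":0.0918},{"tx":0,"ty":0,"tz":0,"twist":0}])

```text
clock: 3.45
position: [0.5026, 0.1309, 0.2268]
ee_rot: [2.373, 2.058, 0.0]
force: [-0.3, 0.5, 0.2]
width: 0.502
gripper_force: 0.0
```

```bash
python3 - <<'E'
from h import *
from scipy.spatial.transform import Rotation as R
o=arm.observe();print(o["position"],R.from_rotvec(o["ee_rot"]).as_matrix().round(3).tolist(),o["clock"],o["joints"].round(2))
E
```

```text
[0.50264735 0.13087762 0.22678441] [[0.142, 0.99, 0.0], [0.99, -0.142, 0.0], [0.0, 0.0, -1.0]] 3.45 [-0.73  0.27  0.47  1.86 -0.14  1.05 -0.34]
```

move_arm(motion=[{"tx":0,"ty":0,"tz":0.035,"twist":0},{"tx":0,"ty":0,"tz":0.035,"twist":0},{"tx":0,"ty":0,"tz":0.035,"twist":0},{"tx":0,"ty":0,"tz":0.025,"twist":0},{"tx":0,"ty":0,"tz":0.015,"twist":0},{"tx":0,"ty":0,"tz":0.009,"twist":0},{"tx":0,"ty":0,"tz":0,"twist":0}])

```text
clock: 4.15
position: [0.5022, 0.1305, 0.072]
ee_rot: [-2.368, -2.063, 0.002]
force: [-0.5, -0.3, 0.3]
width: 0.501
gripper_force: 0.0
```

```bash
python3 - <<'E'
from h import *
for n in ("scene","top"):
    im=arm.get_image(n);print(pose(n,None,im))
    cr=im[150:310,180:420] if n=="scene" else im[150:260,190:420]
    cv2.imwrite(f"pics/{n}2.png",cv2.resize(cr,None,fx=3,fy=3)[:,:,::-1])
E
```

```text
(((489.4383239746094, 28.69847869873047), (126.52816009521484, 85.12106323242188), 75.22802734375), [[432.0, -22.0], [514.0, -43.0], [547.0, 79.0], [464.0, 101.0]])
(((485.68060302734375, 34.132625579833984), (129.83682250976562, 83.93219757080078), 75.33229064941406), [[429.0, -18.0], [510.0, -39.0], [543.0, 86.0], [462.0, 108.0]])
```

View pics/scene2.png

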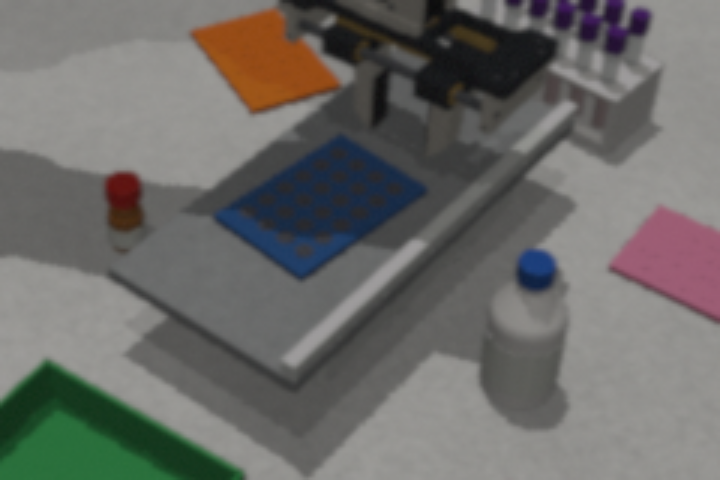

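The scene crop shows both fingertips just above the ledge, behind the plate's +y end and clear of the fence. I'll push along -tx.

move_arm(motion=[{"tx":-0.009,"ty":0,"tz":0,"twist":0},{"tx":-0.009,"ty":0,"tz":0,"twist":0},{"tx":-0.009,"ty":0,"tz":0,"twist":0},{"tx":-0.009,"ty":0,"tz":0,"twist":0},{"tx":-0.009,"ty":0,"tz":0,"twist":0},{"tx":-0.009,"ty":0,"tz":0,"twist":0},{"tx":-0.009,"ty":0,"tz":0,"twist":0},{"tx":-0.009,"ty":0,"tz":0,"twist":0},{"tx":-0.009,"ty":0,"tz":0,"twist":0},{"tx":-0.007,"ty":0,"tz":0,"twist":0},{"tx":-0.004,"ty":0,"tz":0,"twist":0},{"tx":0,"ty":0,"tz":0,"twist":0}])

```text
clock: 5.45
position: [0.4896, 0.0387, 0.0727]
ee_rot: [2.372, 2.06, -0.001]
force: [0.4, 0.3, -0.1]
width: 0.498
gripper_force: 0.0
```

```bash
python3 - <<'E'
from h import *
for n in ("scene","top"):
    im=arm.get_image(n);print(pose(n,None,im))
    cr=im[150:310,180:420] if n=="scene" else im[150:260,190:420]
    cv2.imwrite(f"pics/{n}3.png",cv2.resize(cr,None,fx=3,fy=3)[:,:,::-1])
print("scene end corners",proj("scene",[[216.7,240.7],[275,270.5]],.07).round(4).tolist())
print("top end corners",proj("top",[[190+445/3,150+279/3],[190+468/3,150+108/3]],.07).round(4).tolist())
E
```

```text
(((486.899658203125, -38.94641876220703), (127.05958557128906, 84.03560638427734), 81.55510711669922), [[436.0, -96.0], [519.0, -108.0], [538.0, 18.0], [455.0, 30.0]])
(((478.692626953125, -65.47967529296875), (66.41767120361328, 83.61551666259766), 82.26885223388672), [[433.0, -93.0], [516.0, -104.0], [525.0, -38.0], [442.0, -27.0]])
scene end corners [[0.4016, -0.0983, 0.07], [0.5407, -0.1069, 0.07]]
top end corners [[0.3929, -0.0944, 0.07], [0.5415, -0.1169, 0.07]]
```

View pics/scene3.png

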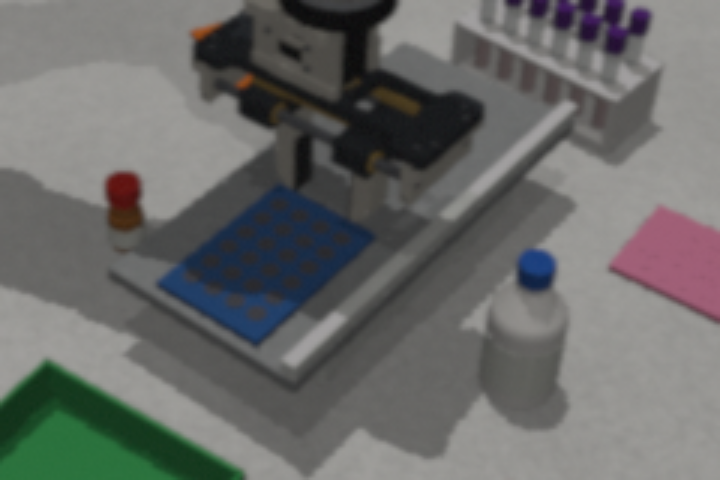

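View pics/top3.png

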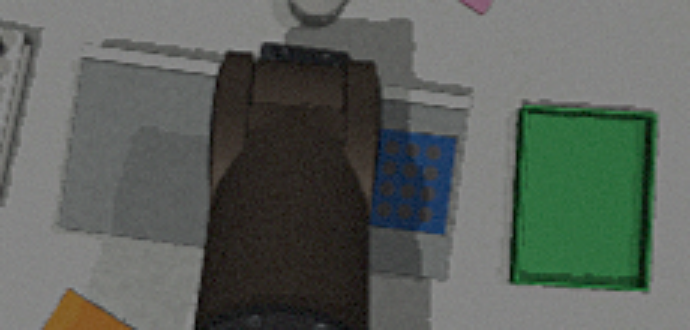

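Both pictures show the plate straight, with its front edge about 8 mm short of the ledge end (top crop x≈450 against 457). I'll push about 50 mm more.

move_arm(motion=[{"tx":-0.005,"ty":0,"tz":0,"twist":0},{"tx":-0.007,"ty":0,"tz":0,"twist":0},{"tx":-0.007,"ty":0,"tz":0,"twist":0},{"tx":-0.007,"ty":0,"tz":0,"twist":0},{"tx":-0.006,"ty":0,"tz":0,"twist":0},{"tx":-0.005,"ty":0,"tz":0,"twist":0},{"tx":-0.005,"ty":0,"tz":0,"twist":0},{"tx":-0.004,"ty":0,"tz":0,"twist":0},{"tx":-0.002,"ty":0,"tz":0,"twist":0},{"tx":0,"ty":0,"tz":0,"twist":0},{"tx":0,"ty":0,"tz":0,"twist":0}])

```text
clock: 6.65
position: [0.4832, -0.0079, 0.0728]
ee_rot: [2.371, 2.061, 0.0]
force: [-0.8, -0.1, 0.4]
width: 0.499
gripper_force: 0.0
```

```bash
python3 - <<'E'
from h import *
for n in ("scene","top"):
    im=arm.get_image(n);print(pose(n,None,im))
    cr=im[150:310,180:420] if n=="scene" else im[150:260,190:420]
    cv2.imwrite(f"pics/{n}4.png",cv2.resize(cr,None,fx=3,fy=3)[:,:,::-1])
E
```

```text
(((480.55206298828125, -85.52136993408203), (127.06241607666016, 84.43395233154297), 81.57493591308594), [[429.0, -142.0], [513.0, -155.0], [532.0, -29.0], [448.0, -16.0]])
(((471.139404296875, -121.73651123046875), (45.901222229003906, 83.57809448242188), 81.21980285644531), [[426.0, -138.0], [509.0, -151.0], [516.0, -105.0], [433.0, -93.0]])
```

View pics/top4.png

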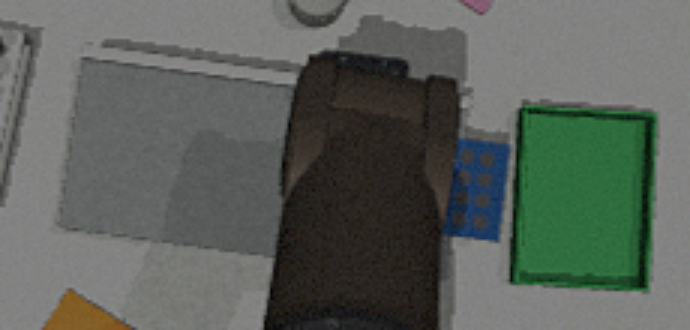

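The plate overhangs by about 38 mm and is straight (crop: front edge at x≈504, ledge end at x≈457). One last 5 mm nudge, then I retreat backwards and up.

move_arm(motion=[{"tx":-0.003,"ty":0,"tz":0,"twist":0},{"tx":-0.002,"ty":0,"tz":0,"twist":0},{"tx":0,"ty":0,"tz":0,"twist":0},{"tx":0.01,"ty":0,"tz":0,"twist":0},{"tx":0.02,"ty":0,"tz":0,"twist":0},{"tx":0.02,"ty":0,"tz":-0.03,"twist":0},{"tx":0.03,"ty":0,"tz":-0.035,"twist":0},{"tx":0.03,"ty":0,"tz":-0.035,"twist":0},{"tx":0.03,"ty":0,"tz":-0.035,"twist":0},{"tx":0.04,"ty":0,"tz":0,"twist":0},{"tx":0.04,"ty":0,"tz":0,"twist":0},{"tx":0,"ty":0,"tz":0,"twist":0}])

```text
clock: 7.95
position: [0.5124, 0.2127, 0.2076]
ee_rot: [-2.361, -2.07, -0.003]
force: [0.1, 0.3, -0.7]
width: 0.498
gripper_force: 0.0
```

```bash
python3 - <<'E'
from h import *
for n in ("scene","top"):
    im=arm.get_image(n);print(pose(n,None,im))
    cr=im[150:340,150:420] if n=="scene" else im[150:260,190:420]
    cv2.imwrite(f"pics/{n}5.png",cv2.resize(cr,None,fx=2.5,fy=2.5)[:,:,::-1])
o=arm.observe();print(o["clock"],o["position"],o["force"])
E
python3 -c "
import cv2,numpy as np
a=cv2.imread('pics/scene5.png');b=cv2.imread('pics/top5.png')
w=max(a.shape[1],b.shape[1]);p=lambda i:cv2.copyMakeBorder(i,0,0,0,w-i.shape[1],cv2.BORDER_CONSTANT)
v=np.vstack([p(a),p(b)]);s=600/v.shape[0];cv2.imwrite('pics/f5.png',cv2.resize(v,None,fx=s,fy=s))"
```

```text
(((479.606201171875, -90.40211486816406), (126.90714263916016, 84.42179870605469), 82.06500244140625), [[429.0, -147.0], [513.0, -159.0], [530.0, -33.0], [447.0, -22.0]])
(((475.75042724609375, -87.58784484863281), (126.74794006347656, 83.8736343383789), 82.08711242675781), [[425.0, -145.0], [509.0, -156.0], [526.0, -31.0], [443.0, -19.0]])
8.05 [0.5125351  0.20651534 0.2073474 ] [-0.31279132 -0.20064118  0.51237066]
```

View pics/f5.png

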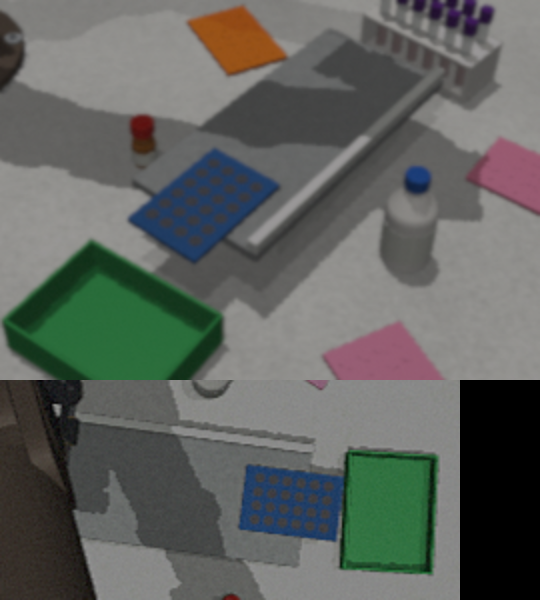

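The pictures show the plate lying flat and straight along the ledge, with about 44 mm of its 128 mm past the tray end and clear of the tray. The arm is clear and everything else is undisturbed, so I'm handing in.

```bash
python3 -c "
from cell import arm
print(arm.sign_off())"
```

```text
the job is handed in; nothing more can be done
None
```

The blue plate now lies flat and straight along the ledge, with about 44 mm (a third of its length) sticking out past the tray end; the arm is clear, nothing else was disturbed, and the job is handed in.

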